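# Empty carton through the caddy's swing flap

### The arm

A 7-joint arm with a two-finger parallel gripper is mounted at the origin on the work surface. World frame = base frame: x ahead of the robot, y to its left, z up, the work surface at z = 0. Lengths are in m, angles in rad, forces in N, time in s.
With the tool pointing down it reaches from about 0.425 to 0.95 m from the base axis. Payload 4.7 kg.
Tool frame: the origin (TCP) lies between the finger pads; the fingertips stand 19 mm ahead of it and the grasp point (between the pads) is the TCP (manip.tip_extent is the distance from the TCP to the fingertips, in m); z points along the fingers, x is the direction in which the jaws open and shut, and the axes are right-handed (so a half turn about z gives the same grasp; the last joint's range is limited). The gripper opens to 87 mm and grips with 3 to 60 N. Pads are 19 mm wide; open, the fingers measure 117 mm over their backs; the gripper's body (75 mm by 190 mm) begins 51 mm behind the grasp point.
Start: joints at [1.094, 0.469, -0.049, 1.532, 0.024, 1.141, -0.082], TCP at [0.292, -0.608, 0.242] pointing down, gripper open.
Joint ranges: [-2.59, 2.59], [-0.33, 1.99], [-1.39, 1.29], [0.1, 2.45], [-1.04, 4.18], [0.21, 1.99], [-2.66, 2.66]. Speed limits (rad/s): [2.57, 2.57, 3.14, 3.14, 3.14, 3.14, 3.14].

### API

Orientations are given as [roll, pitch, yaw] about the fixed x, y, z axes, in that order (R = Rz(yaw) Ry(pitch) Rx(roll)).
In Python, from rig import manip gives the robot as it stands.
- The arm moves only by the shell command python3 -m crank 'ROWS' [FORCE]. ROWS is JSON, a list of rows, each an object of numbers: "gripper": the gripper's target within -1 to 1 (fully open at 1, half-way at 0, shut at -1); "x", "y", "z": the shift along the tool's x, y, z in mm; "wx", "wy", "wz": the turn, a rotation vector about the tool's x, y, z in degrees. A call has 1 to 10 rows; each row shifts and turns the commanded pose from where the row before left it, along the tool's axes as they then stand; what a row does not reach is not made up. A row lasts 1/8 s, in which the tool goes at most 62.5 mm and 10.7 degrees, less where a joint would pass 70% of its speed; a pose out of reach is approached as far as the arm can. A call with a gripper value outside its range is refused whole. The fingers move at their own pace and stop on an object; FORCE is the grip in N (left out, the last holds). Time passes only in rows, so rows that do not move let the fingers close. It gives the time, the measured TCP pose, the force and the opening at its end, in the units of the state.
- manip.read_state(): the state, without advancing time (a new reading comes with each control period).
- manip.capture(name): name is "side" or "top" or "wrist"; returns a dict with "color" (384x512x3 uint8, blue, green, red), "vfov" (degrees; the focal length in pixels is half the picture's height over the tangent of half this angle, whatever the lens; pixels are square), "cx", "cy" (the principal point, pixels), "cam_to_world" (4x4, takes a point from camera to world coordinates). Camera axes: x right, y down, z forward; pixel columns grow to the right and rows downward; lengths in m; the calibration is good to about 2 mm. A picture is of the moment at which its call begins. There is no depth.
- manip.finish_job(): hands the job in, once; it reports no verdict.
The state is a dict: "t": time; "qpos": joint angles; "qvel": joint speeds; "joint_efforts": joint torques, N m; "ee_pos": TCP position; "eef_rot": TCP orientation; "contact_force": force on the tool from outside, world axes, zero at the start; "wrist_torque": the same for the moment, N m; "gripper_width": finger opening in m.
Only numpy, scipy, OpenCV 4.12 (cv2) and the standard library are available. Lean on these libraries where they do the work, as an engineer would, in place of code of your own. Each camera call takes 0.05 s, during which the arm holds its last target. There are 200 camera calls.

### The job

Post the small empty raisin carton into the white waste caddy: push the self-closing steel flap open with one fingertip and, while that finger keeps it open, push the carton off the ledge with the other finger, holding the flap until the carton has dropped inside; then draw the hand clear so that the flap swings fully shut. Work gently, do not pinch, lift or carry the carton or use it to shove the flap open, and leave the bowl, plate, cup and spoon where they stand.

Things in the scene. Friction and masses are not known exactly. Their poses are not given: they have to be found in the camera images.
- caddy: White plastic waste caddy (all sizes in mm) fixed to the worktop, 232 long (its x), 104 wide, 164 high, hollow to a floor 5 thick. Origin: on the worktop under the middle of the ledge's drop edge; x is level and points the way to push (ledge to flap), z up. x = -90 to 0: ledge; 0 to 122: mouth under the flap; 122 to 142: hood cap, top at 164.
- drop_edge (a point): Middle of the ledge's drop edge, on its top face, 120 above the worktop, straight above the caddy's origin. The level ledge runs 90 back from it (-x), open at its back end, with a rail rising 12 along each side, 80 clear between. Beyond it the mouth lies between sloping cheeks, 94 clear between, tops under 5 above the shut flap. Nothing stands above.
- flap (a joint): Opening angle (rad) of the steel flap, 122 long, 86 wide, 3 thick, hinged at its far, upper edge. 0 = shut, sloping up at 19 degrees from the drop edge; it swings down into the caddy to 1.25. Spring: 0.1 N m shut, 0.2 N m at 0.7 rad, so 2 to 6 N at a fingertip; the carton's weight does not open it.
- flap_hinge (a point): Middle of the flap's hinge line (parallel to the caddy's y), at x = 122, z = 162 in the caddy's frame. A fingertip 5 above ledge height, moved along +x from over the flap, opens it wider the nearer it gets to here: about 0.45 rad with the finger's far side at x = 85, 0.7 at x = 100. Stay 10 short of the hinge.
- flap_edge (a point): Middle of the flap's free edge; moves with the flap. Shut: x = 7, z = 122 in the caddy's frame.
- carton_center (a point): Centre of the empty raisin carton, a rigid card box 24 along its x (way of pushing), 58 along its y, 36 high, about 25 g, loose on the ledge. Its x is within 6 degrees of the caddy's x; its front is 4 to 16 short of the drop edge, so fingers opened 60 or more straddle it: one behind it, one over the flap. It tips in once its centre passes the edge.
- bowl: Bystander: steel bowl, 120 across, 55 high; origin under its centre.
- plate: Bystander: coral toddler plate, 170 across, 22 high; origin under its centre.
- straw_cup: Bystander: clear straw cup with flip lid, 72 across, 129 high; origin under its centre.
- spoon: Bystander: blue spoon lying flat, 140 long along its x; origin under its middle.

How it is judged:
On the way, in this order (a step that is already met when the one before it is completed fails the run):
1. a finger pushes the flap at least 0.15 rad open while the carton is still on the ledge (value of joint flap above 0.15 rad and contact force between the fingers and flap above 0.1 N and x of carton_center in the frame of caddy below 0.002 m and z of carton_center in the frame of caddy above 0.125 m), for 0.1 s.
2. the carton has dropped through the mouth while a finger still holds the flap open (z of carton_center in the frame of caddy below 0.095 m and x of carton_center in the frame of caddy above -0.085 m and value of joint flap above 0.15 rad and contact force between the fingers and flap above 0.1 N), for 0.1 s.
At the end, for the whole second after the job is handed in: The carton lies at rest inside the caddy (its centre within the walls and at least 40 mm below ledge height), the flap is shut to within 0.06 rad, and each bystander is within 20 mm of where it stood (z of carton_center in the frame of caddy between 0 and 0.08 m and x of carton_center in the frame of caddy between -0.09 and 0.142 m and y of carton_center in the frame of caddy between -0.052 and 0.052 m and value of joint flap below 0.06 rad and linear speed of carton below 0.02 m/s and distance of each of bowl, plate, straw_cup, spoon from where it was at the start of the episode below 0.02 m); the robot touches nothing.
It fails at once if the carton is lifted (centre more than 12 mm above its height on the ledge) (z of carton_center in the frame of caddy above 0.15 m).
It fails at once if the carton is pinched or shoved hard (over 15 N from the fingers) (contact force between the fingers and carton above 15 N).
It fails at once if the carton goes over the edge onto a flap that is not held open (under 0.12 rad) (x of carton_center in the frame of caddy above 0.005 m and z of carton_center in the frame of caddy above 0.125 m and value of joint flap below 0.12 rad).
It fails at once if the flap is forced (over 30 N from the fingers) (contact force between the fingers and flap above 30 N).
It fails at once if a bystander is moved more than 20 mm (distance of any of bowl, plate, straw_cup, spoon from where it was at the start of the episode above 0.02 m).
It also fails if it takes over 35 s, if anything falls off the work surface, if the arm or the gripper's body presses on something with over 40 N, if the wrist force passes 120 N, or if a joint passes its speed limit or range.

## Working session

There is one attempt and no reset: what is moved stays moved. The work goes in short steps, Python scripts to look and compute and a shell command to move; the robot and the scene stay as the last step left them, time stands still between calls to the robot, and variables do not carry over. Pictures are saved under pics/ and viewed, about 8 in all and at most 12, crops included, and the job is handed in when it is done.

```bash
mkdir -p pics
cat > h.py <<'E'
import numpy as np,cv2,pickle
from rig import manip
def cap(n,tag):
    d=manip.capture(n); cv2.imwrite(f'pics/{tag}.png',d['color']); pickle.dump(d,open(f'pics/{tag}.pkl','wb')); return d
def load(tag): return pickle.load(open(f'pics/{tag}.pkl','rb'))
def ray(d,u,v):
    f=d['color'].shape[0]/2/np.tan(np.radians(d['vfov'])/2)
    T=np.array(d['cam_to_world']); r=T[:3,:3]@np.array([(u-d['cx'])/f,(v-d['cy'])/f,1]); return T[:3,3],r
def onz(d,u,v,z):
    o,r=ray(d,u,v); return o+r*(z-o[2])/r[2]
def proj(d,p):
    f=d['color'].shape[0]/2/np.tan(np.radians(d['vfov'])/2)
    T=np.array(d['cam_to_world']); c=T[:3,:3].T@(np.array(p)-T[:3,3]); return c[:2]/c[2]*f+[d['cx'],d['cy']]
E
python3 - <<'E'
from h import *
s=manip.read_state(); print(s['t'],s['ee_pos'],s['eef_rot'],s['gripper_width'])
a=cap('top','top0'); b=cap('side','side0')
for d in(a,b): print(d['vfov'],d['cx'],d['cy'],np.round(d['cam_to_world'],3).tolist())
E
```

```text
0.0 [ 0.29204604 -0.60793135  0.24050069] [ 3.14152488e+00  1.93257295e-03 -1.12291585e+00] 0.08708670723892478
56.96924782581618 257.3701174867777 194.39624397434133 [[-0.024, -0.983, 0.184, 0.458], [-0.998, 0.033, 0.045, -0.016], [-0.051, -0.183, -0.982, 0.854], [0.0, 0.0, 0.0, 1.0]]
53.299991219298086 254.8919478050134 192.06822935023382 [[0.831, -0.4, 0.387, 0.307], [-0.556, -0.576, 0.599, -0.443], [-0.016, -0.713, -0.701, 0.642], [0.0, 0.0, 0.0, 1.0]]
```

View pics/top0.png

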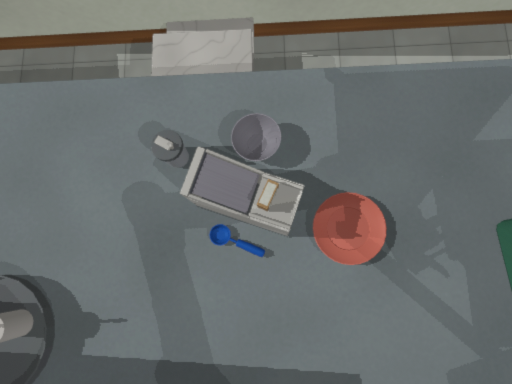

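View pics/side0.png

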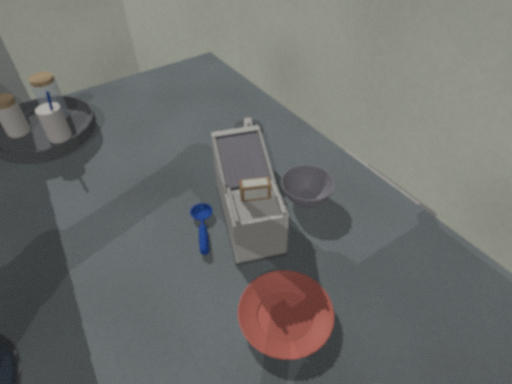

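The top view shows the caddy from about (190,175), the hood cap, to (295,215), the ledge back. The carton is at (268,194), the cup at (167,147), the bowl at (256,137), the spoon at (235,240) and the plate at (350,230). The side view agrees. I'll zoom in on both.

Run:
```python
from h import *
a=load('top0')['color'][140:240,170:310]; b=load('side0')['color'][110:270,190:310]
A=cv2.resize(a,None,fx=5,fy=5,interpolation=cv2.INTER_CUBIC); cv2.imwrite('pics/topc.png',cv2.convertScaleAbs(A,alpha=1.3))
B=cv2.resize(b,None,fx=3.7,fy=3.7,interpolation=cv2.INTER_CUBIC); cv2.imwrite('pics/sidec.png',cv2.convertScaleAbs(B,alpha=1.3))
```

```text
(no output)
```

View pics/topc.png

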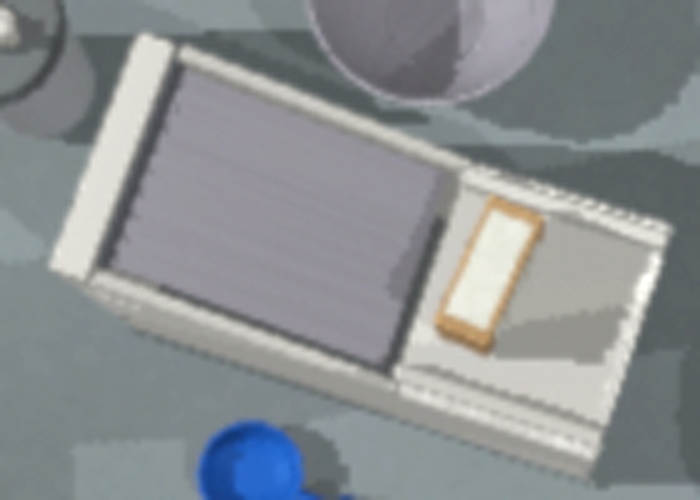

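Crop (x5, offset 170,140): hood cap corners are (140,35), (178,47), (90,278) and (52,267). The drop edge runs (460,180)–(400,368). The rail ends are (668,232) and (598,452). The carton top is (492,198), (542,214), (490,345), (438,328).

Run:
```python
from h import *
d=load('top0'); P=lambda u,v,z:onz(d,170+u/5,140+v/5,z)
h=[P(*p,.164) for p in[(140,35),(52,267),(178,47),(90,278)]]
r=[P(668,232,.132),P(598,452,.132)]
e=[P(460,180,.12),P(400,368,.12)]
c=[P(*p,.156) for p in[(492,198),(542,214),(490,345),(438,328)]]
n=np.linalg.norm
print('hood w',n(h[0]-h[1]),n(h[0]-h[2])); print('rail w',n(r[0]-r[1]),'edge',n(e[0]-e[1]),'carton',n(c[0]-c[1]),n(c[1]-c[2]))
hm=(h[0]+h[1])/2; rm=(r[0]+r[1])/2; em=(e[0]+e[1])/2
ax=hm[:2]-rm[:2]; print('len',n(ax)); ax/=n(ax); yaw=np.degrees(np.arctan2(ax[1],ax[0]))
ed=h[0]-h[1]; print('yaw',yaw,'perp yaw',np.degrees(np.arctan2(ed[1],ed[0]))+90)
o=(hm[:2]-.142*ax+rm[:2]+.09*ax)/2; print('o',o,'from edge',em,'hm-',hm[:2]-.142*ax,'rm+',rm[:2]+.09*ax)
y=np.array([-ax[1],ax[0]])
cm=sum(c)/4; print('carton',cm,[round(float((q[:2]-o)@ax),4) for q in c],[round(float((q[:2]-o)@y),4) for q in c])
for k,p,z in[('bowl',(256,137),.055),('cup',(167,147),.129)]: q=onz(d,*p,z); print(k,q,(q[:2]-o)@ax,(q[:2]-o)@y)
s=load('side0')
for name,x,yy,z in[('hood far L',.142,.052,.164),('hoodR',.142,-.052,.164),('backL',-.09,.052,.132),('backR',-.09,-.052,.132)]: print(name,proj(s,[*(o+ax*x+y*yy),z]))
```

```text
hood w 0.10206299666480825 0.016781943140291085
rail w 0.09583806623261833 edge 0.0844044361612171 carton 0.02123069174159079 0.05720318820383102
len 0.23022165847881038
yaw 69.50379645010364 perp yaw 69.9249012102043
o [0.59253583 0.02085884] from edge [0.59460992 0.02069886 0.12      ] hm- [0.59222449 0.02002596] rm+ [0.59284717 0.02169173]
carton [ 0.5880123 -0.0053494  0.156    ] [-0.017, -0.0382, -0.0356, -0.0137] [-0.0335, -0.0336, 0.0236, 0.0237]
bowl [0.74568285 0.02080671 0.055     ] 0.053574881013391855 -0.1434703630156109
cup [0.70443969 0.21107201 0.129     ] 0.2173544036259818 -0.038217577693773874
hood far L [209.39570348 132.11447118]
hoodR [256.88941293 124.98453037]
backL [230.59303585 222.00311244]
backR [287.16036101 211.36576884]
```

View pics/sidec.png

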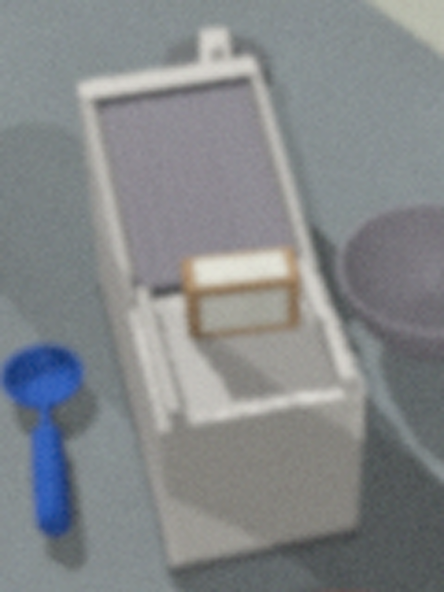

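Both views agree to about 3 mm: caddy origin about (0.5925, 0.021), yaw about 69.6°, carton centre x ≈ -26 and y ≈ -5 mm. Next I move above it, then turn the jaws to the caddy axis.

```bash
python3 -m crank '[{"gripper":1,"x":-31,"y":-39,"z":-4},{"gripper":1,"x":-31,"y":-39,"z":-4},{"gripper":1,"x":-31,"y":-39,"z":-4},{"gripper":1,"x":-31,"y":-39,"z":-4},{"gripper":1,"x":-31,"y":-39,"z":-4},{"gripper":1,"x":-31,"y":-39,"z":-4},{"gripper":1,"x":-31,"y":-39,"z":-4}]' 40
python3 -m crank '[{"gripper":1,"x":-31,"y":-39},{"gripper":1,"x":-31,"y":-39},{"gripper":1,"x":-31,"y":-39},{"gripper":1,"x":-31,"y":-39},{"gripper":1,"x":-31,"y":-39},{"gripper":1,"x":-31,"y":-39},{"gripper":1,"x":-31,"y":-39}]'
python3 -m crank '[{"gripper":1,"wz":9},{"gripper":1,"wz":9},{"gripper":1,"wz":9},{"gripper":1,"wz":9},{"gripper":1,"wz":9},{"gripper":1,"wz":1},{"gripper":1}]'
cat >> h.py <<'E'
O=np.array([.5925,.0209]); A=np.radians(69.6); AX=np.array([np.cos(A),np.sin(A)]); AY=np.array([-AX[1],AX[0]])
def st():
    s=manip.read_state(); p=np.array(s['ee_pos'])
    print('t',round(s['t'],2),'caddy mm',np.round([(p[:2]-O)@AX*1e3,(p[:2]-O)@AY*1e3,p[2]*1e3],1),'rpy',np.round(np.degrees(s['eef_rot']),2),'F',np.round(s['contact_force'],1),'w',round(s['gripper_width'],4))
E
python3 -c "
from h import *
st(); cap('wrist','w1')"
```

```text
t 0.1 caddy mm [-694.2   62.4  240.6] rpy [ 1.800e+02  1.000e-01 -6.434e+01] F [ 0.2 -0.   0.3] w 0.0873invalid input
invalid input
invalid input
```

View pics/w1.png

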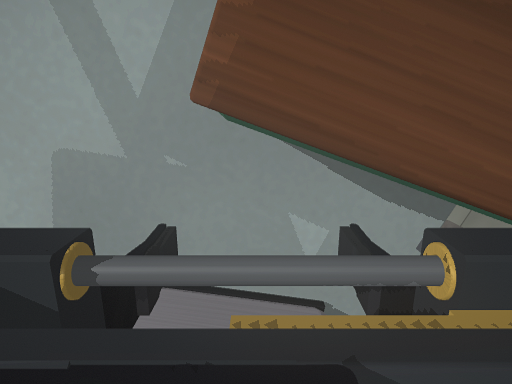

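The wrist view from the start pose shows only the worktop and the fingers. The arm has not moved because the rows were refused, probably for missing keys. I'll test that with one small full row.

```bash
python3 -m crank '[{"gripper":1,"x":-31,"y":-39,"z":-4,"wx":0,"wy":0,"wz":0}]' 40; python3 -m crank '[{"gripper":1.0,"x":-31.0,"y":-39.0,"z":-4.0,"wx":0.0,"wy":0.0,"wz":0.0}]'
```

```text
t: 0.28
ee_pos: [0.3108, -0.566, 0.2443]
eef_rot: [3.139, 0.0, -1.13]
contact_force: [0.7, 1.1, 0.2]
gripper_width: 0.0873
t: 0.4
ee_pos: [0.3358, -0.5178, 0.249]
eef_rot: [-3.142, 0.001, -1.125]
contact_force: [0.7, -0.4, 0.9]
gripper_width: 0.0871
```

Every row needs all its keys. I continue with 12 more translation rows, then the turn.

```bash
python3 -m crank '[{"gripper":1,"x":-31,"y":-39,"z":-4,"wx":0,"wy":0,"wz":0},{"gripper":1,"x":-31,"y":-39,"z":-4,"wx":0,"wy":0,"wz":0},{"gripper":1,"x":-31,"y":-39,"z":-4,"wx":0,"wy":0,"wz":0},{"gripper":1,"x":-31,"y":-39,"z":-4,"wx":0,"wy":0,"wz":0},{"gripper":1,"x":-31,"y":-39,"z":-4,"wx":0,"wy":0,"wz":0},{"gripper":1,"x":-31,"y":-39,"z":0,"wx":0,"wy":0,"wz":0}]'
python3 -m crank '[{"gripper":1,"x":-31,"y":-39,"z":0,"wx":0,"wy":0,"wz":0},{"gripper":1,"x":-31,"y":-39,"z":0,"wx":0,"wy":0,"wz":0},{"gripper":1,"x":-31,"y":-39,"z":0,"wx":0,"wy":0,"wz":0},{"gripper":1,"x":-31,"y":-39,"z":0,"wx":0,"wy":0,"wz":0},{"gripper":1,"x":-31,"y":-39,"z":0,"wx":0,"wy":0,"wz":0},{"gripper":1,"x":-31,"y":-39,"z":0,"wx":0,"wy":0,"wz":0}]'
python3 -m crank '[{"gripper":1,"x":0,"y":0,"z":0,"wx":0,"wy":0,"wz":9},{"gripper":1,"x":0,"y":0,"z":0,"wx":0,"wy":0,"wz":9},{"gripper":1,"x":0,"y":0,"z":0,"wx":0,"wy":0,"wz":9},{"gripper":1,"x":0,"y":0,"z":0,"wx":0,"wy":0,"wz":9},{"gripper":1,"x":0,"y":0,"z":0,"wx":0,"wy":0,"wz":9},{"gripper":1,"x":0,"y":0,"z":0,"wx":0,"wy":0,"wz":1},{"gripper":1,"x":0,"y":0,"z":0,"wx":0,"wy":0,"wz":0}]'
python3 -c "
from h import *
st(); cap('wrist','w2')"
```

```text
t: 1.15
ee_pos: [0.4667, -0.2483, 0.2698]
eef_rot: [-3.141, -0.001, -1.123]
contact_force: [1.0, -0.1, 0.6]
gripper_width: 0.0868
t: 1.9
ee_pos: [0.597, 0.0205, 0.2694]
eef_rot: [3.141, -0.0, -1.123]
contact_force: [0.1, -0.5, -0.2]
gripper_width: 0.087
t: 2.78
ee_pos: [0.5964, 0.0192, 0.2694]
eef_rot: [3.141, -0.0, -1.924]
contact_force: [0.9, -0.4, 0.4]
gripper_width: 0.0868
t 2.77 caddy mm [-2.000e-01 -4.300e+00  2.694e+02] rpy [ 1.7999e+02 -1.0000e-02 -1.1022e+02] F [ 0.9 -0.4  0.4] w 0.0868
```

View pics/w2.png

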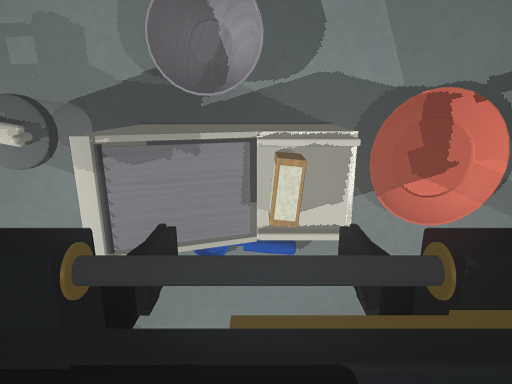

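The wrist view shows the caddy square to the image, the drop edge at column 257 and the carton at about (287,195), yawed a few degrees. I'll measure these.

Run:
```python
from h import *
d=load('w2'); f=lambda u,v,z:(lambda p:np.round([(p[:2]-O)@AX*1e3,(p[:2]-O)@AY*1e3],1))(onz(d,u,v,z))
for n,u,v,z in[('edge a',256,135,.12),('edge b',257,240,.12),('hood far a',70,136,.164),('rail end a',358,131,.132),('rail end inner a',357,145,.132)]: print(n,f(u,v,z))
for q in[(276,162),(304,165),(299,227),(271,225)]: print('carton top',f(*q,.156))
hsv=cv2.cvtColor(d['color'],cv2.COLOR_BGR2HSV)[140:240,260:320]
m=cv2.inRange(hsv,(8,100,60),(25,255,255)); c=max(cv2.findContours(m,0,2)[0],key=cv2.contourArea)
r=cv2.minAreaRect(c); print(r,cv2.boxPoints(r)+[260,140])
```

```text
edge a [  1.8 -51. ]
edge b [ 0.7 49.5]
hood far a [142.  -53.7]
rail end a [-84.8 -55.6]
rail end inner a [-84.9 -43.8]
carton top [-14.3 -33. ]
carton top [-36.7 -30.6]
carton top [-34.6  22.1]
carton top [-11.   20.4]
((26.10000228881836, 50.19999694824219), (31.75288963317871, 71.0718994140625), 7.125016689300537) [[265.93846607 223.49230194]
 [274.75384998 152.96923065]
 [306.26153946 156.90769196]
 [297.44615555 227.43076324]]
```

The carton spans x from -11 to -37, which leaves 6 mm to the rear pad at -43.5 and ample room in front. I descend over the flap and the ledge.

```bash
python3 -m crank '[{"gripper":1,"x":0,"y":0,"z":20,"wx":0,"wy":0,"wz":0},{"gripper":1,"x":0,"y":0,"z":25,"wx":0,"wy":0,"wz":0},{"gripper":1,"x":0,"y":0,"z":25,"wx":0,"wy":0,"wz":0},{"gripper":1,"x":0,"y":0,"z":20,"wx":0,"wy":0,"wz":0},{"gripper":1,"x":0,"y":0,"z":10,"wx":0,"wy":0,"wz":0},{"gripper":1,"x":0,"y":0,"z":5,"wx":0,"wy":0,"wz":0},{"gripper":1,"x":0,"y":0,"z":5,"wx":0,"wy":0,"wz":0},{"gripper":1,"x":0,"y":0,"z":5,"wx":0,"wy":0,"wz":0}]'
python3 -m crank '[{"gripper":1,"x":0,"y":0,"z":4,"wx":0,"wy":0,"wz":0},{"gripper":1,"x":0,"y":0,"z":4,"wx":0,"wy":0,"wz":0},{"gripper":1,"x":0,"y":0,"z":2,"wx":0,"wy":0,"wz":0},{"gripper":1,"x":0,"y":0,"z":0,"wx":0,"wy":0,"wz":0}]'
python3 -c "
from h import *
st(); a=cap('wrist','w3')['color']; b=cap('side','s3')['color'][110:270,180:310]
cv2.imwrite('pics/m3.png',np.vstack([cv2.resize(a[100:300,60:380],(640,400))[:390], cv2.resize(b[30:100],(640,200),interpolation=2)]))"
```

```text
t: 3.82
ee_pos: [0.5972, 0.0194, 0.1551]
eef_rot: [-3.14, 0.001, -1.926]
contact_force: [-0.4, 0.7, 1.5]
gripper_width: 0.0872
t: 4.32
ee_pos: [0.5965, 0.019, 0.1445]
eef_rot: [3.142, -0.0, -1.926]
contact_force: [-0.6, -0.6, 0.5]
gripper_width: 0.0874
t 4.33 caddy mm [ -0.4  -4.4 144.5] rpy [ 1.8000e+02 -2.0000e-02 -1.1035e+02] F [-0.6 -0.6  0.5] w 0.0874
```

View pics/m3.png

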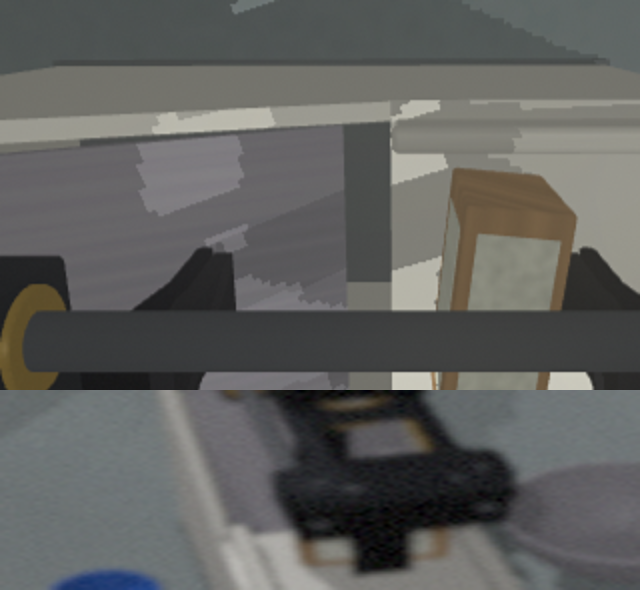

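The fingers straddle the carton on the ledge, and the gap between the flap edge and the drop edge has widened, so the flap is partly open. I move +x in the caddy frame (tool -x) slowly, then check the flap before the carton reaches the edge.

```bash
python3 -m crank '[{"gripper":1,"x":-3,"y":0,"z":0,"wx":0,"wy":0,"wz":0},{"gripper":1,"x":-3,"y":0,"z":0,"wx":0,"wy":0,"wz":0},{"gripper":1,"x":-3,"y":0,"z":0,"wx":0,"wy":0,"wz":0},{"gripper":1,"x":-3,"y":0,"z":0,"wx":0,"wy":0,"wz":0},{"gripper":1,"x":-3,"y":0,"z":0,"wx":0,"wy":0,"wz":0},{"gripper":1,"x":-3,"y":0,"z":0,"wx":0,"wy":0,"wz":0},{"gripper":1,"x":0,"y":0,"z":0,"wx":0,"wy":0,"wz":0},{"gripper":1,"x":0,"y":0,"z":0,"wx":0,"wy":0,"wz":0}]'
python3 -c "
from h import *
st(); a=cap('wrist','w4')['color']; st()
cv2.imwrite('pics/m4.png',cv2.resize(a[100:300,60:380],(640,400)))"
```

```text
t: 5.42
ee_pos: [0.6029, 0.0364, 0.1447]
eef_rot: [-3.141, 0.0, -1.926]
contact_force: [-0.4, -1.7, 1.3]
gripper_width: 0.0868
t 5.42 caddy mm [ 18.1  -4.4 144.7] rpy [-1.7999e+02  3.0000e-02 -1.1033e+02] F [-0.4 -1.7  1.3] w 0.0868
t 5.47 caddy mm [ 18.1  -4.4 144.7] rpy [-1.7998e+02  3.0000e-02 -1.1033e+02] F [-0.8 -1.   1.8] w 0.0868
```

View pics/m4.png

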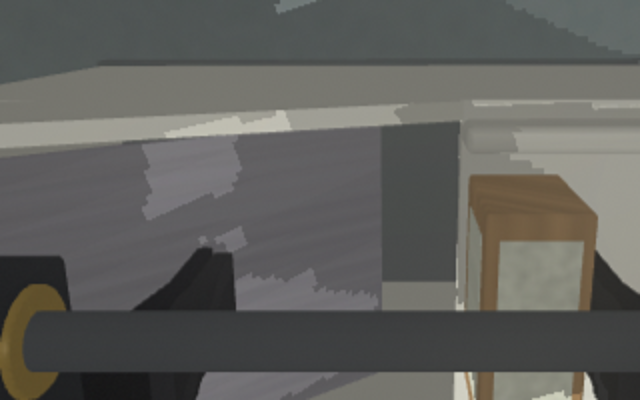

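The carton now stands square at the drop edge against the rear finger. The flap's free edge is at crop (382,128), i.e. pixel (251,164), so I can work out the flap angle.

Run:
```python
from h import *
d=load('w4')
def pt(x,y,z): return proj(d,[*(O+AX*x+AY*y),z])
for a in np.arange(0,.8,.1):
    t=np.radians(19)+a; print(round(a,1),pt(.122-.122*np.cos(t),-.043,.162-.122*np.sin(t)))
print('drop edge',pt(0,-.04,.12)); 
p=onz(d,60+470/2,100+178/2,.156);q=onz(d,60+558/2,100+176/2,.156); print([(k[:2]-O)@AX for k in(p,q)])
```

```text
0.0 [280.69523355 172.50019059]
0.1 [271.062343   168.40420442]
0.2 [260.65024912 164.93221958]
0.3 [249.59197443 161.99025163]
0.4 [237.97919173 159.50363314]
0.5 [225.87216158 157.41286712]
0.6 [213.30677635 155.67052671]
0.7 [200.29954175 154.23892583]
drop edge [292.91994337 177.24272495]
[np.float64(0.002953116770307743), np.float64(-0.015374458603496675)]
```

The flap is at about 0.29 rad with the carton centre at about -13 mm, so step 1 is met. I push on steadily to TCP x ≈ 44 and hold there.

```bash
python3 -m crank '[{"gripper":1,"x":-4,"y":0,"z":0,"wx":0,"wy":0,"wz":0},{"gripper":1,"x":-4,"y":0,"z":0,"wx":0,"wy":0,"wz":0},{"gripper":1,"x":-5,"y":0,"z":0,"wx":0,"wy":0,"wz":0},{"gripper":1,"x":-5,"y":0,"z":0,"wx":0,"wy":0,"wz":0},{"gripper":1,"x":-4,"y":0,"z":0,"wx":0,"wy":0,"wz":0},{"gripper":1,"x":-4,"y":0,"z":0,"wx":0,"wy":0,"wz":0},{"gripper":1,"x":0,"y":0,"z":0,"wx":0,"wy":0,"wz":0},{"gripper":1,"x":0,"y":0,"z":0,"wx":0,"wy":0,"wz":0},{"gripper":1,"x":0,"y":0,"z":0,"wx":0,"wy":0,"wz":0},{"gripper":1,"x":0,"y":0,"z":0,"wx":0,"wy":0,"wz":0}]'
python3 -c "
from h import *
st(); a=cap('wrist','w5')['color']; st()
cv2.imwrite('pics/m5.png',cv2.resize(a[100:300,60:380],(640,400)))"
```

```text
t: 6.72
ee_pos: [0.6117, 0.0605, 0.1446]
eef_rot: [3.141, 0.0, -1.926]
contact_force: [-2.2, -2.7, 1.8]
gripper_width: 0.0868
t 6.72 caddy mm [ 43.8  -4.2 144.6] rpy [ 179.99    0.   -110.35] F [-2.2 -2.7  1.8] w 0.0868
t 6.78 caddy mm [ 43.8  -4.3 144.6] rpy [ 179.99    0.   -110.34] F [-2.  -3.1  1.8] w 0.0872
```

View pics/m5.png

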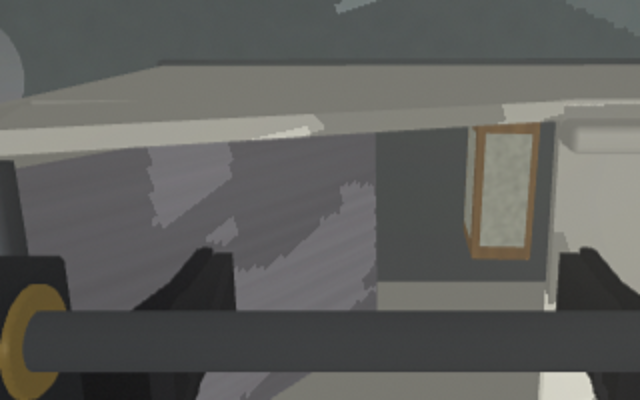

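The carton now shows smaller, inside the mouth (crop 470–540 x 123–258), so it has dropped while the finger still holds the flap. A check of its depth from its apparent size:

Run:
```python
from h import *
d=load('w5')
for z in(.02,.041,.06,.08,.1):
    c=[onz(d,60+u/2,100+v/2,z) for u,v in[(476,124),(540,124),(531,259),(473,258)]]
    m=sum(c)/4; print(z,np.linalg.norm(c[0]-c[1])*1e3,np.linalg.norm(c[1]-c[2])*1e3,(m[:2]-O)@AX,(m[:2]-O)@AY)
```

```text
0.02 26.562493098666007 59.86136767040211 -0.002619207997956812 -0.0012028552731217132
0.041 24.475880346911534 55.15896670771543 0.0010535148950803499 -0.007110044790522949
0.06 22.587992619133654 50.904413455760874 0.0043764546554473415 -0.012454644830076541
0.08 20.600742379367496 46.42593634844031 0.00787428598214944 -0.018080539608554005
0.1 18.61349213960134 41.947459241119645 0.011372117308851534 -0.02370643438703147
```

The apparent size puts the carton's top at about 0.03–0.04 m, so it is standing on the caddy floor. I lift straight up so that the flap follows the finger shut.

```bash
python3 -m crank '[{"gripper":1,"x":0,"y":0,"z":-5,"wx":0,"wy":0,"wz":0},{"gripper":1,"x":0,"y":0,"z":-8,"wx":0,"wy":0,"wz":0},{"gripper":1,"x":0,"y":0,"z":-10,"wx":0,"wy":0,"wz":0},{"gripper":1,"x":0,"y":0,"z":-15,"wx":0,"wy":0,"wz":0},{"gripper":1,"x":0,"y":0,"z":-20,"wx":0,"wy":0,"wz":0},{"gripper":1,"x":0,"y":0,"z":-25,"wx":0,"wy":0,"wz":0},{"gripper":1,"x":0,"y":0,"z":-25,"wx":0,"wy":0,"wz":0},{"gripper":1,"x":0,"y":0,"z":-25,"wx":0,"wy":0,"wz":0},{"gripper":1,"x":0,"y":0,"z":0,"wx":0,"wy":0,"wz":0},{"gripper":1,"x":0,"y":0,"z":0,"wx":0,"wy":0,"wz":0}]'
python3 -c "
from h import *
st(); a=cap('wrist','w6')['color']; b=cap('side','s6')['color']
cv2.imwrite('pics/m6.png',np.hstack([a[:260,:],b[100:360,150:420]]))"
```

```text
t: 8.02
ee_pos: [0.6116, 0.0613, 0.2774]
eef_rot: [3.141, 0.001, -1.925]
contact_force: [0.3, 0.9, -0.2]
gripper_width: 0.0868
t 8.03 caddy mm [ 44.6  -3.8 277.4] rpy [ 1.7998e+02  5.0000e-02 -1.1028e+02] F [ 0.3  0.9 -0.2] w 0.0868
```

View pics/m6.png

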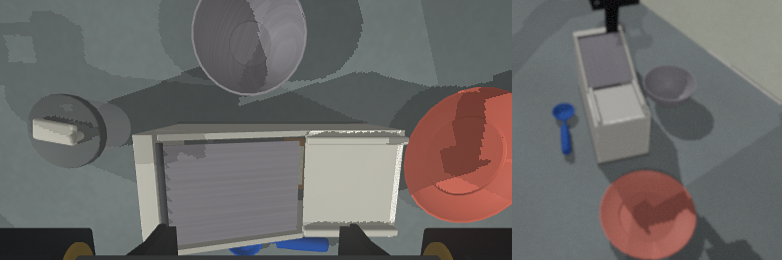

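The ledge is empty and the flap looks shut, with carton orange showing through the narrow edge gap near (302,155). The bystanders look unmoved. I'll check the flap edge column numerically, compare the side pictures, and look at the gap once more.

Run:
```python
from h import *
d=load('w6')
def pt(x,y,z): return proj(d,[*(O+AX*x+AY*y),z])
for a in(0,.05,.1,.2):
    t=np.radians(19)+a; print(a,pt(.122-.122*np.cos(t),-.03,.162-.122*np.sin(t)))
print('drop',pt(0,-.03,.12))
print(cv2.cvtColor(d['color'],cv2.COLOR_BGR2GRAY)[165,286:312], cv2.cvtColor(d['color'],cv2.COLOR_BGR2GRAY)[205,286:312])
a,b=load('side0')['color'],load('s6')['color']
for n,lo,hi,(y0,y1,x0,x1) in[('blue',(105,150,50),(130,255,255),(190,260,180,220)),('red',(0,90,60),(10,255,255),(265,365,230,340))]:
    for i in(a,b):
        m=cv2.moments(cv2.inRange(cv2.cvtColor(i,cv2.COLOR_BGR2HSV)[y0:y1,x0:x1],lo,hi),True); print(n,m['m10']/m['m00'],m['m01']/m['m00'])
print('bowl shift',cv2.phaseCorrelate(*[np.float32(cv2.cvtColor(i[160:210,282:336],6)) for i in(a,b)]))
cv2.imwrite('pics/m6b.png',cv2.resize(d['color'][120:245,260:340],None,fx=4,fy=4,interpolation=2))
```

```text
0 [299.47108307 157.0964087 ]
0.05 [296.45164869 156.15603262]
0.1 [293.25562431 155.26627816]
0.2 [286.38598984 153.63299436]
drop [306.33325909 156.72922578]
[121 121 122 122 123 122 122 122 122 122 121 121 120 118 124 127 125  84
 118 187 185 183 184 184 184 184] [123 123 124 123 123 123 123 122 122 121 122 114 106 106 106 105  99 181
 184 182 181 182 183 182 182 182]
blue 22.01298701298701 34.15151515151515
blue 22.053418803418804 34.01495726495727
red 55.66342703349282 49.757027511961724
red 55.65325355272999 49.70157068062827
bowl shift ((0.09900461791179183, -0.022307747558571123), 1.001662381136859)
```

View pics/m6b.png

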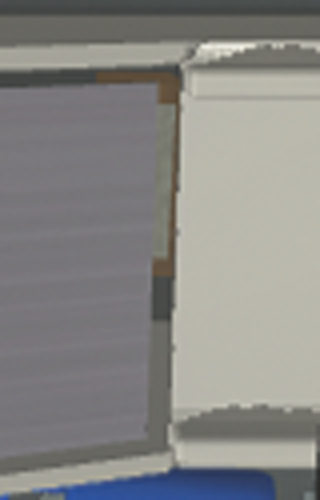

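The flap edge is at column 298–299 against 299.5 predicted for shut, and the carton is visible below through the gap. I hand in.

```bash
python3 -c "
from rig import manip
print(manip.finish_job())"
```

```text
the job is handed in; nothing more can be done
None
```

The carton is in the caddy and the flap is shut. I handed the job in at about 8 s of robot time; it reports no verdict.

**What I did:** I straddled the carton with the jaws along the caddy's axis. The front fingertip opened the flap to about 0.29 rad while the carton was still on the ledge. I then pushed on along the caddy until the rear finger tipped the carton in, held the flap open until I had a picture of the carton inside, and lifted straight up.

**Last checks:**
- **Carton:** its apparent size puts its top about 0.03–0.04 m above the worktop, so it is standing on the caddy floor. I did not measure its rest speed.
- **Flap:** its edge is at pixel column 298–299, against 299.5 predicted for fully shut.
- **Bystanders:** the spoon, plate and bowl moved less than 0.2 px between the side pictures. I checked the cup only by eye.
- **Hand:** it is clear, and the measured force is within noise, about 1 N. While pushing I read at most about 4 N.

**Mismatches:**
- My first moves were refused because every row needs all its keys; nothing moved.
- The rear ledge corners disagreed by 3–5 mm between views.
- The flap opened slightly less than the fingertip position predicted, 0.29 instead of about 0.36 rad.

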